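# Stow the pony shoes in the van's locking shoe locker

### The arm

A 6-joint arm with a two-finger parallel gripper is mounted at the origin on the work surface. World frame = base frame: x ahead of the robot, y to its left, z up, the work surface at z = 0. Lengths are in m, angles in rad, forces in N, time in s.
With the tool pointing down it reaches from about 0.35 to 0.725 m from the base axis. Payload 4.3 kg.
Tool frame: the origin (TCP) lies at the very end of the fingers, on their centre line; the grasp point (between the pads) lies manip.hold_point_z behind it (manip.hold_point_z is the distance from the TCP to the grasp point, in m); y points along the fingers, z is the direction in which the jaws open and shut, and the axes are right-handed (so a half turn about y gives the same grasp; the last joint's range is limited). The gripper opens to 85 mm and grips with 20 to 120 N. Pads are 22 mm wide; open, the fingers measure 114 mm over their backs; the gripper's body (76 mm by 85 mm) begins 54 mm behind the grasp point. The pads swing forward as they close: fully open they stand 13 mm farther back than shut.
Start: joints at [1.051, 0.377, 0.081, 1.274, 0, 1.46], TCP at [0.229, 0.527, 0.231] pointing down, gripper open.
Joint ranges: [-2.72, 2.72], [-0.84, 1.66], [-1.02, 1.22], [-1.77, 2.12], [-1.37, 1.28], [-3.14, 3.14]. Speed limits (rad/s): [2.57, 2.57, 3.14, 3.14, 3.14, 3.14].

### API

Orientations are given as [roll, pitch, yaw] about the fixed x, y, z axes, in that order (R = Rz(yaw) Ry(pitch) Rx(roll)).
In Python, from plant import manip, imaging gives the robot as it stands. The module is installed in compiled form; this text tells all that it offers.
- The arm moves only by the shell command python3 -m inch 'ROWS' [FORCE]. ROWS is JSON, one flat list of numbers, 7 for each row, row after row: the shift along the tool's x, y, z in units of 300 mm (1.0 is 300 mm), then the turn, a rotation vector about the tool's x, y, z in units of 45 degrees (1.0 is 45 degrees), then the opening, from 0 (shut) to 1 (fully open). A call has 1 to 10 rows; each row shifts and turns the commanded pose from where the row before left it, along the tool's axes as they then stand; what a row does not reach is not made up. A row lasts 1/8 s, in which the tool goes at most 62.5 mm and 10.7 degrees, less where a joint would pass 70% of its speed; a pose out of reach is approached as far as the arm can. A call with a number of a shift or a turn outside -1 to 1 is refused whole. A call with a gripper value outside its range is refused whole. The fingers move at their own pace and stop on an object; FORCE is the grip in N (left out, the last holds). Time passes only in rows, so rows that do not move let the fingers close. It gives the time, the measured TCP pose, the force and the opening at its end, in the units of the state.
- manip.read_state(): the state, without advancing time (a new reading comes with each control period).
- imaging.snapshot(name): name is "scene" or "top" or "wrist"; returns a dict with "color" (420x560x3 uint8, red, green, blue), "intrinsics" (3x3 intrinsics, pixels), "R" (3x3) and "t" (3): a world point X has camera coordinates R X + t. Camera axes: x right, y down, z forward; pixel columns grow to the right and rows downward; lengths in m; the calibration is good to about 2 mm. A picture is of the moment at which its call begins. There is no depth.
- manip.close_job(): hands the job in, once; it reports no verdict.
The state is a dict: "clock": time; "joint_pos": joint angles; "joint_vel": joint speeds; "effort": joint torques, N m; "tcp_pos": TCP position; "orientation": TCP orientation; "wrist_force": force on the tool from outside, world axes, zero at the start; "ft_torque": the same for the moment, N m; "gripper_width": finger opening in m.
Only numpy, scipy, OpenCV 4.12 (cv2) and the standard library are available. Lean on these libraries where they do the work, as an engineer would, in place of code of your own. Each camera call takes 0.05 s, during which the arm holds its last target. There are 200 camera calls.

### The job

Stow the loose horseshoes for the drive: unscrew the locker's T-handle (anticlockwise) until its sliding door is free, slide the door fully open, and put every horseshoe that lies on the bench into the well (they may lie on one another). Then slide the door fully shut and screw the T-handle fully home again. Leave the hammer, the nail tray and the mug alone.

Things in the scene. Friction and masses are not known exactly. Their poses are not given: they have to be found in the camera images.
- well (a point): Centre of the floor of the well of a dark red locker fixed to the bench; z up, y along the door track to its open end, x across. Well 140 (x) by 170 (y) mm, floor 8 mm over the bench, walls 54 mm tall above it. Locking end at -y; grey closed deck at y 85 to 265 mm, top 50 mm over the floor. Rails at x +-79 to 86 mm reach 70 mm over the floor. Locker 170 wide (lock end 190), y -175 to 265 mm.
- door (a joint): Sliding door, clear in a yellow frame, 180 mm long, flat over the well, top 63 mm over its floor. m: 0 = fully shut, 0.175 = fully open, over the grey deck. Slides to the well's +y with about 1.5 N friction, stays where left. A 12 mm wide tongue (x -66 to -78) runs 80 mm on toward -y, under the T-handle; while the screw is down its lug (72 mm over the floor) catches on the tip: 4 mm play.
- door_handle (a point): Grip point on the door's black upright handle fin, in mid-door; moves with it. Fin 64 mm long across the track (x), 14 mm thick along it (y), 44 mm tall. The point is 27 mm above the door and 17 mm below the fin's top. Axes as the well's. With the door shut it is above the well's centre.
- screw (a joint): Locking screw turned by the T-handle, rad: 0 = fully home (door locked), 9.42 = backed out to its stop, one and a half turns. Grows anticlockwise from above. The T-handle rises 10 mm a turn as it backs out. Its tip clears the door's lug at about 7.0; stay above that while the door slides. Takes about 0.12 N m, stays where left. Starts between 0 and 0.8.
- t_bar (a point): Centre of the T-handle's cross bar, on the screw's upright axis, at x -72, y -140 mm from the well's centre, 134 mm over the well's floor when home (149 backed out). Bar of steel, 14 x 14 mm square, 124 mm long along this point's x, red ends; turns with the screw. Under it a 14 mm stem, 24 mm collar, and a dark bridge (44 mm across the track, 30 along), top 42 mm below the bar's centre at home.
- shoe1_toe (a point): Grip point of a pony horseshoe: middle of its toe, half-way up. The shoe is a flat metal U lying on the bench, 100 mm long and wide, 9 mm thick, 0.15 to 0.31 kg, its web 20 mm wide all round. x points from the heels out through the toe, z up as it lies. The toe is straight over 40 mm along y; the shoe's middle is 40 mm behind this point, the heels 80 mm behind. Absent in some starts.
- shoe2_toe (a point): Grip point of a pony horseshoe: middle of its toe, half-way up. The shoe is a flat metal U lying on the bench, 100 mm long and wide, 9 mm thick, 0.15 to 0.31 kg, its web 20 mm wide all round. x points from the heels out through the toe, z up as it lies. The toe is straight over 40 mm along y; the shoe's middle is 40 mm behind this point, the heels 80 mm behind. Absent in some starts.
- shoe3_toe (a point): Grip point of a pony horseshoe: middle of its toe, half-way up. The shoe is a flat metal U lying on the bench, 100 mm long and wide, 9 mm thick, 0.15 to 0.31 kg, its web 20 mm wide all round. x points from the heels out through the toe, z up as it lies. The toe is straight over 40 mm along y; the shoe's middle is 40 mm behind this point, the heels 80 mm behind. Absent in some starts.
- hammer: Bystander: a hammer lying on the bench behind the shoes, about 0.3 m long; leave alone. Origin near its middle, on the underside.
- nail_tray: Bystander: blue nail tray, 100 x 130 x 40 mm, beyond the locker; leave alone. Origin at the centre of its underside.
- mug: Bystander: white mug, 80 mm across, 95 mm tall; leave alone. Origin at the centre of its underside.

How it is judged:
By the outcome, as a careful person would: the job done as asked, in the order asked, and still so for the second after the job is handed in, with the robot touching nothing.
Of shoe1, shoe2, shoe3 only 1 to 3 are there at a start; the rules pass over those that are not, and their reading is None.
At some moment in a run one of shoe1, shoe2, shoe3 may be knocked a few centimetres aside while the robot is not near it.
Once in a run the grip may slacken for a moment while it holds something.
It also fails if it takes over 210 s, if anything falls off the work surface, if the arm or the gripper's body presses on something with over 40 N, if the wrist force passes 120 N, or if a joint passes its speed limit or range.

## Working session

There is one attempt and no reset: what is moved stays moved. The work goes in short steps, Python scripts to look and compute and a shell command to move; the robot and the scene stay as the last step left them, time stands still between calls to the robot, and variables do not carry over. Pictures are saved under pics/ and viewed, about 12 in all and at most 16, crops included, and the job is handed in when it is done.

```bash
mkdir -p pics; cat > h.py <<'E'
import numpy as np, cv2
from plant import manip, imaging
from scipy.spatial.transform import Rotation as Ro
def snap(n,f):
    s=imaging.snapshot(n); cv2.imwrite('pics/'+f,s['color'][:,:,::-1]); np.savez('pics/'+f+'.npz',**{k:np.array(s[k]) for k in('color','intrinsics','R','t')}); return s
def ray(s,u,v,z):
    K,R,t=s['intrinsics'],s['R'],s['t']; c=-R.T@t; d=R.T@np.linalg.solve(K,[u,v,1.]); return c+d*(z-c[2])/d[2]
def proj(s,X):
    p=s['intrinsics']@(s['R']@np.array(X)+s['t']); return p[:2]/p[2]
def st():
    s=manip.read_state(); print({k:np.round(s[k],3).tolist() for k in('clock','tcp_pos','orientation','wrist_force','gripper_width','joint_pos')}); return s
def todo(p,yaw_or_R=None):
    "shift (tool axes, units) and rotvec (units) to reach world TCP p, tool R"
    s=manip.read_state(); R=Ro.from_euler('xyz',s['orientation']); d=R.inv().apply(np.array(p)-s['tcp_pos'])/0.3
    r=(R.inv()*yaw_or_R).as_rotvec()/(np.pi/4) if yaw_or_R is not None else np.zeros(3)
    print('shift',d.round(3),'turn',r.round(3)); return d,r
E
python3 - <<'E'
from h import *
s=st(); print(manip.hold_point_z); print(Ro.from_euler('xyz',s['orientation']).as_matrix().round(3))
for n in('scene','top'):
    a=snap(n,n+'1.png'); print(n,(-a['R'].T@a['t']).round(3))
E
```

```text
{'clock': 0.0, 'tcp_pos': [0.229, 0.527, 0.23], 'orientation': [-1.573, 0.0, -0.41], 'wrist_force': [0.386, 0.349, 0.59], 'gripper_width': 0.085, 'joint_pos': [1.051, 0.378, 0.08, 1.274, 0.0, 1.46]}
0.0187
[[ 0.917 -0.001  0.398]
 [-0.398 -0.002  0.917]
 [-0.    -1.    -0.002]]
scene [1.021 0.691 1.33 ]
top [0.428 0.044 1.379]
```

View pics/top1.png

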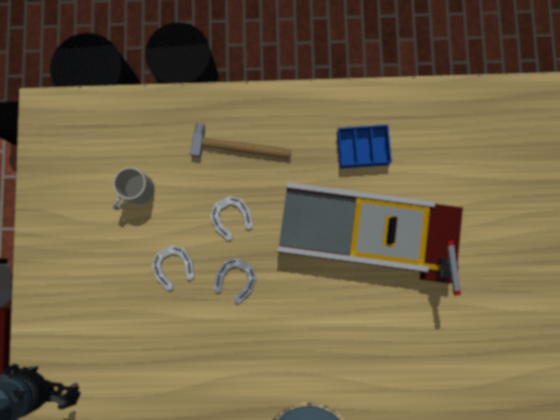

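View pics/scene1.png

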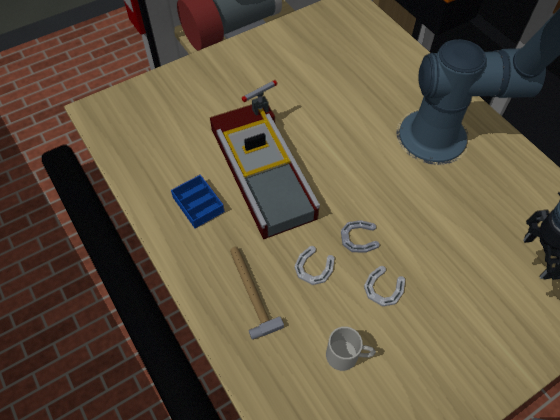

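The top view shows three separate shoes (toes near px (231,200), (172,250), (237,263)). The locker's deck is on the left and the lock end on the right, with the T-bar near (454,267). An enlarged crop comes next.

```bash
python3 - <<'E'
import cv2
i=cv2.imread('pics/top1.png')
a=cv2.resize(i[180:310,140:270],None,fx=4.5,fy=4.5,interpolation=cv2.INTER_CUBIC)
b=cv2.resize(i[170:310,270:475],None,fx=3.8,fy=3.8,interpolation=cv2.INTER_CUBIC)
cv2.imwrite('pics/c1.png',a);cv2.imwrite('pics/c2.png',b)
E
```

```text
(no output)
```

View pics/c1.png

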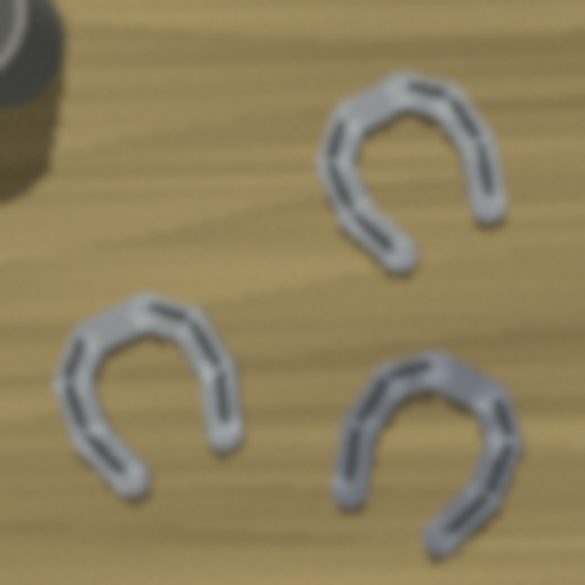

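View pics/c2.png

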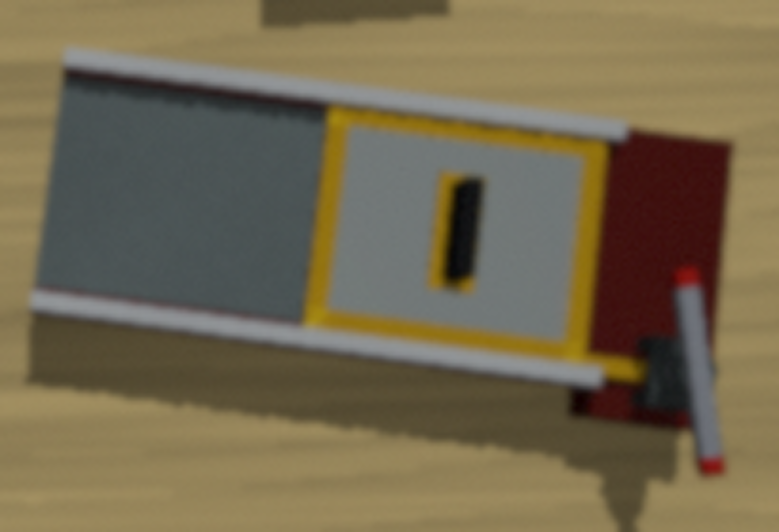

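Crop 1 gives toe and heel pixels for shoes A, B and C. Crop 2 gives the rail ends, fin and bar ends. Now I'll convert them to world coordinates.

```bash
cat >> h.py <<'E'
def load(f):
    return dict(np.load('pics/'+f+'.npz'))
E
python3 - <<'E'
from h import *
s=load('top1.png')
f=lambda x,y,z:ray(s,140+x/4.5,180+y/4.5,z)
for n,t,h1,h2 in(('A',(373,100),(487,212),(403,262)),('B',(115,320),(225,440),(130,485)),('C',(468,378),(350,498),(440,545))):
    T=f(*t,.009);H=(f(*h1,.009)+f(*h2,.009))/2; d=T-H
    print(n,T.round(3),'hd',np.degrees(np.arctan2(d[1],d[0])).round(1),'len',np.linalg.norm(d).round(3),'r',np.linalg.norm(T[:2]).round(3))
g=lambda x,y,z:ray(s,270+x/3.8,170+y/3.8,z)
a,b,c,d=[g(*p,.078) for p in((66,60),(34,300),(628,131),(603,378))]
print('rail ends',a.round(3),b.round(3),c.round(3),d.round(3),'width',np.linalg.norm((a-b)[:2]))
# locker yaw: y axis from right to left along rails
v=(a+b-c-d)/2; print('len',np.linalg.norm(v)); y=v/np.linalg.norm(v); x=np.array([y[1],-y[0],0])
print('y',y,'yaw',np.degrees(np.arctan2(x[1],x[0])))
w=(a+b)/2-.265*y; w[2]=.008; print('well',w.round(4)); 
fr=[g(*p,.071) for p in((332,112),(307,325),(607,145),(585,355))]; print('door centre',(sum(fr)/4).round(4), [np.round(((q-w)@x,(q-w)@y),3) for q in fr])
fin=g(468,230,.115); print('fin',fin.round(3))
e1,e2=g(687,275,.149),g(711,467,.149); print('bar',e1.round(3),e2.round(3),'c',((e1+e2)/2).round(4),'L',np.linalg.norm(e1-e2).round(3),'ang',np.degrees(np.arctan2(*(e1-e2)[1::-1])).round(1))
print('bar expected',(w-.072*x-.140*y).round(4))
E
```

```text
A [0.622 0.2   0.009] hd 26.6 len 0.09 r 0.653
B [0.5   0.349 0.009] hd 23.5 len 0.089 r 0.609
C [0.461 0.148 0.009] hd -28.3 len 0.09 r 0.485
rail ends [0.649 0.032 0.078] [0.494 0.057 0.078] [ 0.592 -0.328  0.078] [ 0.435 -0.302  0.078] width 0.15688344092085996
len 0.3644296603726271
y [0.15916247 0.9872524  0.        ] yaw -9.158286126635986
well [ 0.529  -0.2168  0.008 ]
door centre [ 0.5294 -0.2164  0.071 ] [array([0.068, 0.089]), array([-0.071,  0.09 ]), array([ 0.07 , -0.089]), array([-0.066, -0.088])]
fin [ 0.528 -0.214  0.115]
bar [ 0.494 -0.337  0.149] [ 0.38  -0.344  0.149] c [ 0.4371 -0.3407  0.149 ] L 0.115 ang 3.3
bar expected [ 0.4357 -0.3435  0.008 ]
```

```bash
python3 -m inch '[0.14,-0.01,-0.095,0,0,0,1, 0.14,-0.01,-0.095,0,0,0,1, 0.14,-0.01,-0.095,0,0,0,1, 0.14,-0.01,-0.095,0,0,0,1, 0.14,-0.01,-0.095,0,0,0,1, 0.14,-0.01,-0.095,0,0,0,1, 0.14,-0.01,-0.095,0,0,0,1, 0.14,-0.01,-0.095,0,0,0,1, 0.14,-0.01,-0.095,0,0,0,1, 0.14,-0.01,-0.095,0,0,0,1]'
python3 -m inch '[0.039,0,-0.144,0,0,0,1, 0.039,0,-0.144,0,0,0,1, 0.039,0,-0.144,0,0,0,1, 0.039,0,-0.144,0,0,0,1, 0.039,0,-0.144,0,0,0,1, 0.039,0,-0.144,0,0,0,1, 0.039,0,-0.144,0,0,0,1, 0.039,0,-0.144,0,0,0,1, 0.039,0,-0.144,0,0,0,1, 0.039,0,-0.144,0,0,0,1]'
python3 -m inch '[0,0,0,0,0.213,0,1, 0,0,0,0,0.213,0,1, 0,0,0,0,0.213,0,1, 0,0,0,0,0.213,0,1, 0,0,0,0,0.213,0,1, 0,0,0,0,0.213,0,1, 0,0,0,0,0.213,0,1, 0,0,0,0,0.213,0,1]'
python3 -m inch '[0,0,0,0,0.213,0,1, 0,0,0,0,0.213,0,1, 0,0,0,0,0.213,0,1, 0,0,0,0,0.213,0,1, 0,0,0,0,0.213,0,1, 0,0,0,0,0.213,0,1, 0,0,0,0,0.213,0,1, 0,0,0,0,0.213,0,1, 0,0,0,0,0,0,1]'
python3 - <<'E'
from h import *
st(); todo((.436,-.3425,.127),Ro.from_euler('xyz',[-np.pi/2,0,np.radians(-176.7)]))
snap('wrist','w1.png')
E
```

```text
clock: 1.35
tcp_pos: [0.5012, 0.0971, 0.261]
orientation: [-1.571, 0.001, -0.41]
wrist_force: [0.4, 0.9, -0.6]
gripper_width: 0.0853
clock: 2.6
tcp_pos: [0.4354, -0.3454, 0.2608]
orientation: [-1.57, 0.001, -0.41]
wrist_force: [0.3, -0.7, -0.2]
gripper_width: 0.0855
clock: 3.6
tcp_pos: [0.4357, -0.3439, 0.2607]
orientation: [-1.572, 0.001, -1.754]
wrist_force: [-0.0, 0.2, 0.7]
gripper_width: 0.0852
clock: 4.72
tcp_pos: [0.4357, -0.3439, 0.2608]
orientation: [-1.572, -0.001, -3.084]
wrist_force: [-0.7, 0.4, 0.3]
gripper_width: 0.0856
{'clock': 4.725, 'tcp_pos': [0.436, -0.344, 0.261], 'orientation': [-1.572, -0.001, -3.084], 'wrist_force': [-0.706, 0.368, 0.298], 'gripper_width': 0.086, 'joint_pos': [-0.783, 0.332, 0.091, 1.331, 0.0, 2.302]}
shift [-0.001  0.446 -0.004] turn [ 0.001 -0.001  0.001]
```

View pics/w1.png

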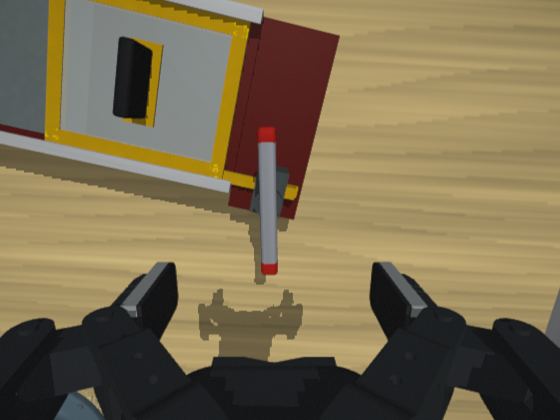

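The wrist view shows the bar nearly upright, ends at (267,132) and (269,270), centred between the fingers. I'll check its centre and angle by calibration.

```bash
python3 - <<'E'
from h import *
s=load('w1.png'); a=ray(s,267,131,.151);b=ray(s,269,272,.151); m=(a+b)/2; ang=np.degrees(np.arctan2(*(a-b)[1::-1]))
print(a,b,m,np.linalg.norm(a-b),ang)
todo((m[0],m[1],.127),Ro.from_euler('xyz',[-np.pi/2,0,np.radians(ang-180)]))
E
```

```text
[ 0.49613164 -0.33463264  0.151     ] [ 0.37963063 -0.34214949  0.151     ] [ 0.43788113 -0.33839106  0.151     ] 0.11674325768382111 3.6917036478036835
shift [-0.008  0.446 -0.018] turn [ 0.001 -0.008  0.001]
```

```bash
python3 -m inch '[-0.004,0.09,-0.01,0,-0.004,0,1, 0,0.09,0,0,0,0,1, 0,0.09,0,0,0,0,1, 0,0.09,0,0,0,0,1, 0,0.086,0,0,0,0,1, 0,0,0,0,0,0,0.1, 0,0,0,0,0,0,0, 0,0,0,0,0,0,0, 0,0,0,0,0,0,0, 0,0,0,0,0,0,0]' 50
python3 -m inch '[0,0,0,0,0,0,0, 0,0,0,0,0,0,0, 0,0,0,0,0,0,0]'
```

```text
clock: 6.02
tcp_pos: [0.4376, -0.3391, 0.1287]
orientation: [-1.574, 0.002, -3.082]
wrist_force: [-0.6, 6.8, 6.6]
gripper_width: 0.0129
clock: 6.4
tcp_pos: [0.4376, -0.3391, 0.1287]
orientation: [-1.574, 0.002, -3.082]
wrist_force: [0.5, 6.4, 6.1]
gripper_width: 0.0129
```

```bash
python3 -m inch '[0,-0.007,-0.008,0,0,0,0, 0,-0.001,0,0,-0.2,0,0, 0,-0.001,0,0,-0.2,0,0, 0,-0.001,0,0,-0.2,0,0, 0,0,0,0,0,0,0]'
```

```text
clock: 7.02
tcp_pos: [0.4374, -0.3387, 0.1297]
orientation: [-1.571, 0.001, -2.613]
wrist_force: [4.2, -1.4, -11.6]
gripper_width: 0.0129
```

```bash
python3 -m inch '[0,0,0,0,-0.2,0,0, 0,0,0,0,-0.2,0,0, 0,0,0,0,-0.2,0,0, 0,0,0,0,-0.2,0,0, 0,-0.0005,0,0,-0.2,0,0, 0,-0.0008,0,0,-0.2,0,0, 0,-0.0008,0,0,-0.2,0,0, 0,-0.0008,0,0,-0.2,0,0, 0,-0.0008,0,0,-0.2,0,0, 0,-0.0008,0,0,-0.2,0,0]'
```

```text
clock: 8.28
tcp_pos: [0.4366, -0.3385, 0.1321]
orientation: [-1.571, 0.0, -1.04]
wrist_force: [0.4, 0.3, -2.5]
gripper_width: 0.0128
```

```bash
python3 -m inch '[0,-0.0008,0,0,-0.2,0,0, 0,-0.0008,0,0,-0.2,0,0, 0,-0.0008,0,0,-0.2,0,0, 0,-0.0008,0,0,-0.2,0,0, 0,-0.0008,0,0,-0.2,0,0, 0,-0.0008,0,0,-0.2,0,0, 0,-0.0008,0,0,-0.2,0,0, 0,-0.0008,0,0,-0.2,0,0, 0,-0.0008,0,0,-0.2,0,0, 0,-0.0008,0,0,-0.2,0,0]'
python3 -m inch '[0,-0.0008,0,0,-0.2,0,0, 0,-0.0008,0,0,-0.2,0,0, 0,-0.0008,0,0,-0.2,0,0, 0,-0.0008,0,0,-0.2,0,0, 0,-0.0008,0,0,-0.2,0,0, 0,-0.0008,0,0,-0.2,0,0, 0,-0.0008,0,0,-0.2,0,0, 0,-0.0008,0,0,-0.2,0,0, 0,-0.0008,0,0,-0.2,0,0, 0,0,0,0,0,0,0]'
python3 -c "from h import *;st()"
```

```text
clock: 9.52
tcp_pos: [0.4365, -0.3394, 0.1346]
orientation: [-1.572, 0.001, 0.531]
wrist_force: [0.0, -0.7, -3.3]
gripper_width: 0.0129
clock: 10.78
tcp_pos: [0.4372, -0.3396, 0.1369]
orientation: [-1.571, 0.002, 1.939]
wrist_force: [2.1, -2.7, -4.5]
gripper_width: 0.0124
{'clock': 10.775, 'tcp_pos': [0.437, -0.34, 0.137], 'orientation': [-1.571, 0.002, 1.939], 'wrist_force': [2.141, -2.679, -4.492], 'gripper_width': 0.012, 'joint_pos': [-0.775, 0.377, -0.168, 1.023, -0.001, -2.714]}
```

```bash
python3 -m inch '[0,0,0,0,0,0,0.6, 0,0,0,0,0,0,0.6, 0,0,0,0,0,0,0.6, 0,0,0,0,0,0,0.6, 0,-0.08,0,0,0,0,0.6, 0,-0.08,0,0,0,0,0.6, 0,0,0,0,0.2,0,0.6, 0,0,0,0,0.2,0,0.6, 0,0,0,0,0.2,0,0.6, 0,0,0,0,0.2,0,0.6]'
python3 -m inch '[0,0,0,0,0.2,0,0.6, 0,0,0,0,0.2,0,0.6, 0,0,0,0,0.2,0,0.6, 0,0,0,0,0.2,0,0.6, 0,0,0,0,0.2,0,0.6, 0,0,0,0,0.2,0,0.6, 0,0,0,0,0.2,0,0.6, 0,0,0,0,0.2,0,0.6, 0,0,0,0,0.2,0,0.6, 0,0,0,0,0.2,0,0.6]'
python3 -m inch '[0,0,0,0,0.2,0,0.6, 0,0,0,0,0.2,0,0.6, 0,0,0,0,0.2,0,0.6, 0,0,0,0,0.2,0,0.6, 0,0,0,0,0.2,0,0.6, 0,0,0,0,0.2,0,0.6, 0,0,0,0,0,0,0.6]'
python3 -c "from h import *;st();todo((.437,-.339,.138),Ro.from_euler('xyz',[-np.pi/2,0,1.939-np.pi]))"
```

```text
clock: 12.02
tcp_pos: [0.4368, -0.3386, 0.1844]
orientation: [-1.571, -0.0, 1.309]
wrist_force: [-0.6, 0.2, -0.0]
gripper_width: 0.0517
clock: 13.28
tcp_pos: [0.4368, -0.3386, 0.1844]
orientation: [-1.571, 0.0, -0.261]
wrist_force: [0.0, -0.4, 1.3]
gripper_width: 0.0513
clock: 14.15
tcp_pos: [0.4368, -0.3386, 0.1844]
orientation: [-1.571, 0.0, -1.197]
wrist_force: [-0.1, 0.4, -0.3]
gripper_width: 0.0515
{'clock': 14.15, 'tcp_pos': [0.437, -0.339, 0.184], 'orientation': [-1.571, 0.0, -1.197], 'wrist_force': [-0.059, 0.408, -0.339], 'gripper_width': 0.052, 'joint_pos': [-0.774, 0.349, -0.083, 1.139, 0.0, 0.422]}
shift [0.001 0.155 0.   ] turn [ 0.     0.007 -0.   ]
```

```bash
python3 -m inch '[0,0.075,0,0,0,0,0.6, 0,0.08,0,0,0,0,0.6, 0,0,0,0,0,0,0, 0,0,0,0,0,0,0, 0,0,0,0,0,0,0, 0,0,0,0,0,0,0, 0,0,0,0,0,0,0]'
python3 -m inch '[0,-0.0008,0,0,-0.2,0,0, 0,-0.0008,0,0,-0.2,0,0, 0,-0.0008,0,0,-0.2,0,0, 0,-0.0008,0,0,-0.2,0,0, 0,-0.0008,0,0,-0.2,0,0, 0,-0.0008,0,0,-0.2,0,0, 0,-0.0008,0,0,-0.2,0,0, 0,-0.0008,0,0,-0.2,0,0, 0,-0.0008,0,0,-0.2,0,0, 0,-0.0008,0,0,-0.2,0,0]'
python3 -m inch '[0,-0.0008,0,0,-0.2,0,0, 0,-0.0008,0,0,-0.2,0,0, 0,-0.0008,0,0,-0.2,0,0, 0,-0.0008,0,0,-0.2,0,0, 0,-0.0008,0,0,-0.2,0,0, 0,-0.0008,0,0,-0.2,0,0, 0,-0.0008,0,0,-0.2,0,0, 0,-0.0008,0,0,-0.2,0,0, 0,-0.0008,0,0,-0.2,0,0, 0,-0.0008,0,0,-0.2,0,0]'
```

```text
clock: 15.02
tcp_pos: [0.4371, -0.3391, 0.1388]
orientation: [-1.57, -0.001, -1.198]
wrist_force: [-2.4, 0.6, 6.0]
gripper_width: 0.0128
clock: 16.27
tcp_pos: [0.4371, -0.3391, 0.1413]
orientation: [-1.572, -0.0, 0.377]
wrist_force: [-1.2, 0.7, 7.0]
gripper_width: 0.0126
clock: 17.52
tcp_pos: [0.4371, -0.3391, 0.1438]
orientation: [-1.571, 0.001, 1.948]
wrist_force: [-3.5, 1.1, 7.1]
gripper_width: 0.0129
```

```bash
python3 -m inch '[0,0,0,0,0,0,0.6, 0,0,0,0,0,0,0.6, 0,0,0,0,0,0,0.6, 0,-0.1,0,0,0,0,0.6, 0,-0.15,0,0,0,0,0.6, 0,-0.1,0,0,0.2,0,0.6, 0,0,0,0,0.207,0,0.6, 0,0,0,0,0.207,0,0.6, 0,0,0,0,0.207,0,0.6, 0,0,0,0,0.207,0,0.6]'
python3 -m inch '[0,0,0,0,0.207,0,0.6, 0,0,0,0,0.207,0,0.6, 0,0,0,0,0.207,0,0.6, 0,0,0,0,0.207,0,0.6, 0,0,0,0,0.207,0,0.6, 0,0,0,0,0.207,0,0.6, 0,0,0,0,0.207,0,0.6, 0,0,0,0,0.207,0,0.6, 0,0,0,0,0,0,0.6]'
python3 -c "from h import *;st();todo((.529,-.214,.083),Ro.from_euler('xyz',[-np.pi/2,0,np.radians(-9.2)]));snap('wrist','w2.png')"
```

```text
clock: 18.77
tcp_pos: [0.4369, -0.3387, 0.2475]
orientation: [-1.571, -0.0, 1.13]
wrist_force: [-0.1, 0.5, 0.6]
gripper_width: 0.0511
clock: 19.9
tcp_pos: [0.4369, -0.3387, 0.2475]
orientation: [-1.57, 0.0, -0.163]
wrist_force: [0.1, -0.1, 0.4]
gripper_width: 0.0513
{'clock': 19.9, 'tcp_pos': [0.437, -0.339, 0.247], 'orientation': [-1.57, 0.0, -0.163], 'wrist_force': [0.056, -0.099, 0.425], 'gripper_width': 0.051, 'joint_pos': [-0.774, 0.328, 0.052, 1.295, 0.0, -0.611]}
shift [0.235 0.548 0.46 ] turn [-0.    -0.004 -0.   ]
```

View pics/w2.png

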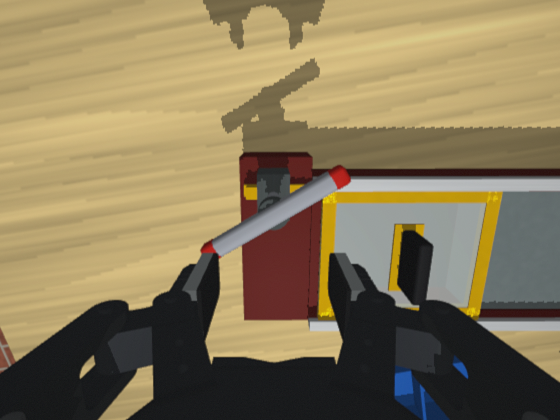

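The T-bar stands backed out (ends (210,248) and (341,176)) and the tongue is under it. The fin top is near (418,268). Now move over the fin, lower and grip.

```bash
python3 -m inch '[0.047,0,0.092,0,0,0,0.6, 0.047,0,0.092,0,0,0,0.6, 0.047,0,0.092,0,0,0,0.6, 0.047,0,0.092,0,0,0,0.6, 0.047,0,0.092,0,0,0,0.6, 0,0.11,0,0,0,0,0.6, 0,0.11,0,0,0,0,0.6, 0,0.11,0,0,0,0,0.6, 0,0.11,0,0,0,0,0.6, 0,0.108,0,0,0,0,0.6]'
python3 -m inch '[0,0,0,0,0,0,0.6, 0,0,0,0,0,0,0, 0,0,0,0,0,0,0, 0,0,0,0,0,0,0, 0,0,0,0,0,0,0, 0,0,0,0,0,0,0]' 40
```

```text
clock: 21.2
tcp_pos: [0.5291, -0.2141, 0.0822]
orientation: [-1.571, -0.0, -0.162]
wrist_force: [0.8, 0.7, -0.7]
gripper_width: 0.0514
clock: 21.95
tcp_pos: [0.5308, -0.2125, 0.0853]
orientation: [-1.567, -0.004, -0.163]
wrist_force: [1.2, 6.5, 2.6]
gripper_width: 0.0134
```

```bash
python3 -m inch '[0,0,0.05,0,0,0,0, 0,0,0.07,0,0,0,0, 0,0,0.07,0,0,0,0, 0,0,0.07,0,0,0,0, 0,0,0.07,0,0,0,0, 0,0,0.07,0,0,0,0, 0,0,0.07,0,0,0,0, 0,0,0.07,0,0,0,0, 0,0,0.05,0,0,0,0, 0,0,0,0,0,0,0]'
python3 -c "from h import *;s=st();print(np.hypot(s['tcp_pos'][0]-.5308,s['tcp_pos'][1]+.2125))"
```

```text
clock: 23.2
tcp_pos: [0.559, -0.0398, 0.0853]
orientation: [-1.574, -0.003, -0.164]
wrist_force: [-2.4, -4.1, 7.9]
gripper_width: 0.0134
{'clock': 23.2, 'tcp_pos': [0.559, -0.04, 0.085], 'orientation': [-1.574, -0.003, -0.164], 'wrist_force': [-2.386, -4.111, 7.935], 'gripper_width': 0.013, 'joint_pos': [-0.182, 0.431, -0.23, 0.907, -0.003, -0.019]}
0.17502859346117508
```

```bash
python3 -m inch '[0,0,0.01,0,0,0,0, 0,0,0,0,0,0,0, 0,0,-0.015,0,0,0,0.6, 0,0,0,0,0,0,0.6, 0,0,0,0,0,0,0.6, 0,-0.1,0,0,0,0,0.6, 0,-0.18,0,0,0,0,0.6, 0,-0.18,0,0,0,0,0.6, 0,-0.1,0,0,0,0,0.6, 0,0,0,0,0,0,0.6]'
python3 -c "from h import *;st();todo((.455,.15,.25),Ro.from_euler('xyz',[-np.pi/2,0,np.radians(-118.3)]))"
```

```text
clock: 24.45
tcp_pos: [0.5597, -0.0409, 0.2542]
orientation: [-1.571, -0.006, -0.164]
wrist_force: [0.4, 0.3, -1.0]
gripper_width: 0.0513
{'clock': 24.45, 'tcp_pos': [0.56, -0.041, 0.254], 'orientation': [-1.571, -0.006, -0.164], 'wrist_force': [0.44, 0.314, -0.953], 'gripper_width': 0.051, 'joint_pos': [-0.186, 0.339, 0.084, 1.31, 0.0, -0.022]}
shift [-0.449  0.012  0.571] turn [-0.008  2.42   0.005]
```

```bash
python3 -m inch '[-0.09,0,0.114,0,0,0,0.6, -0.09,0,0.114,0,0,0,0.6, -0.09,0,0.114,0,0,0,0.6, -0.09,0,0.114,0,0,0,0.6, -0.09,0,0.114,-0.008,0,0.005,0.6, 0,0,0,0,0.202,0,0.6, 0,0,0,0,0.202,0,0.6, 0,0,0,0,0.202,0,0.6, 0,0,0,0,0.202,0,0.6, 0,0,0,0,0.202,0,0.6]'
python3 -m inch '[0,0,0,0,0.202,0,0.6, 0,0,0,0,0.202,0,0.6, 0,0,0,0,0.202,0,0.6, 0,0,0,0,0.202,0,0.6, 0,0,0,0,0.202,0,0.6, 0,0,0,0,0.202,0,0.6, 0,0,0,0,0.202,0,0.6, 0,0,0,0,0,0,0.6]'
python3 - <<'E'
from h import *
st();snap('wrist','w3.png')
s=snap('top','t2.png');cv2.imwrite('pics/c3.png',cv2.resize(s['color'][170:310,140:480,::-1],None,fx=1.6,fy=1.6)); 
a=cv2.imread('pics/w3.png'); b=cv2.imread('pics/c3.png'); cv2.imwrite('pics/m3.png',np.vstack([cv2.resize(a,(544,408)),b[:190,:544]]))
E
```

```text
clock: 25.7
tcp_pos: [0.4517, 0.1499, 0.2495]
orientation: [-1.581, -0.0, -0.963]
wrist_force: [-0.1, 0.5, 0.2]
gripper_width: 0.0511
clock: 26.7
tcp_pos: [0.4518, 0.1498, 0.2498]
orientation: [-1.575, -0.009, -2.066]
wrist_force: [-0.3, 0.3, 0.0]
gripper_width: 0.0512
{'clock': 26.7, 'tcp_pos': [0.452, 0.15, 0.25], 'orientation': [-1.575, -0.009, -2.066], 'wrist_force': [-0.34, 0.263, 0.031], 'gripper_width': 0.051, 'joint_pos': [0.19, 0.179, -0.139, 1.261, -0.004, 2.256]}
```

View pics/m3.png

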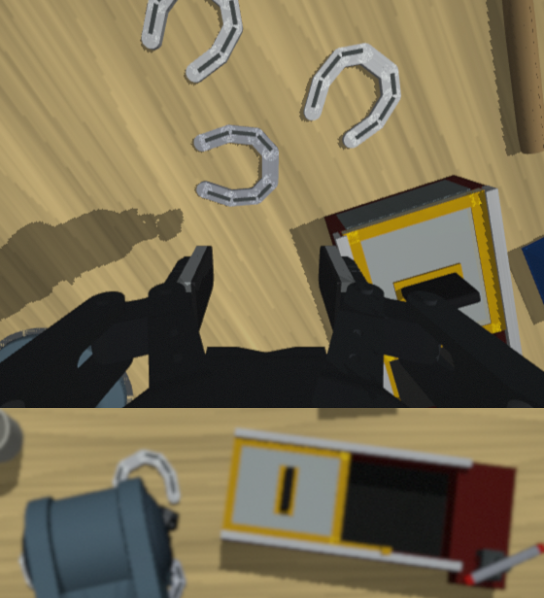

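The top inset shows the door fully open over the deck and the well empty. In the wrist view, shoe C's toe is at about (276,170) full-scale with heels (206,149) and (211,192), and shoe A's toe is at (395,65). Now localise.

```bash
python3 - <<'E'
from h import *
s=load('w3.png');k=1/.9714
for n,t,h1,h2 in(('C',(268,165),(200,145),(205,189)),('A',(384,63),(311,113),(350,141))):
    T=ray(s,t[0]*k,t[1]*k,.009);H=(ray(s,h1[0]*k,h1[1]*k,.009)+ray(s,h2[0]*k,h2[1]*k,.009))/2;d=T-H
    hd=np.degrees(np.arctan2(d[1],d[0]));print(n,T.round(3),hd.round(1),np.linalg.norm(d).round(3))
    if n=='C': todo((T[0],T[1],.003),Ro.from_euler('xyz',[-np.pi/2,0,np.radians(hd-90)]))
E
```

```text
C [0.458 0.159 0.009] -26.3 0.08
shift [-0.042  0.824  0.007] turn [ 0.004 -0.045  0.01 ]
A [0.627 0.197 0.009] 22.9 0.089
```

```bash
python3 -m inch '[-0.034,0,0.014,0.004,-0.045,0.01,0.6, 0,0.1,0,0,0,0,0.6, 0,0.15,0,0,0,0,0.6, 0,0.15,0,0,0,0,0.6, 0,0.15,0,0,0,0,0.6, 0,0.12,0,0,0,0,0.6, 0,0.08,0,0,0,0,0.6, 0,0.05,0,0,0,0,0.6, 0,0.02,0,0,0,0,0.6, 0,0,0,0,0,0,0.6]'
python3 -m inch '[0,0,0,0,0,0,0.1, 0,0,0,0,0,0,0, 0,0,0,0,0,0,0, 0,0,0,0,0,0,0, 0,0,0,0,0,0,0]' 90
```

```text
clock: 28.05
tcp_pos: [0.4618, 0.157, 0.0051]
orientation: [-1.57, 0.001, -2.032]
wrist_force: [-1.0, 0.1, -0.4]
gripper_width: 0.0511
clock: 28.68
tcp_pos: [0.4624, 0.1571, 0.0064]
orientation: [-1.568, 0.002, -2.033]
wrist_force: [-1.2, 0.3, 5.6]
gripper_width: 0.0155
```

```bash
python3 -m inch '[0,0,0,0,0,0,0, 0,0,0,0,0,0,0, 0,-0.03,0,0,0,0,0, 0,-0.06,0,0,0,0,0, 0,-0.12,0,0,0,0,0, 0,-0.12,0,0,0,0,0, 0,0,0,0,0,0,0]'
python3 - <<'E'
from h import *
s=st();snap('wrist','w4.png')
E
```

```text
clock: 29.55
tcp_pos: [0.4641, 0.1573, 0.1073]
orientation: [-1.564, 0.005, -2.033]
wrist_force: [-0.1, 0.9, -3.1]
gripper_width: 0.0151
{'clock': 29.55, 'tcp_pos': [0.464, 0.157, 0.107], 'orientation': [-1.564, 0.005, -2.033], 'wrist_force': [-0.104, 0.852, -3.115], 'gripper_width': 0.015, 'joint_pos': [0.197, 0.279, -0.394, 0.89, -0.0, 2.231]}
```

View pics/w4.png

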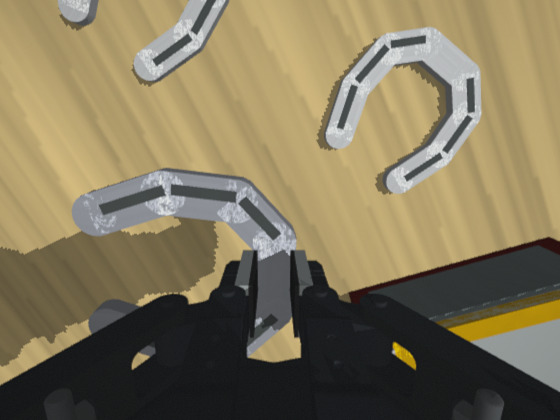

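Shoe C is firmly held at the toe (z force about -3 N). Raise it, turn it to the locker's direction and carry it over.

```bash
python3 -m inch '[0,-0.12,0,0,-0.1,0,0, 0,-0.12,0,0,-0.2,0,0, 0,0,0,0,-0.2,0,0, 0,0,0,0,-0.2,0,0, 0,0,0,0,-0.2,0,0, 0,0,0,0,-0.2,0,0, 0,0,0,0,-0.2,0,0, 0,0,0,0,-0.2,0,0, 0,0,0,0,-0.2,0,0, 0,0,0,0,-0.2,0,0]'
python3 -m inch '[0,0,0,0,-0.2,0,0, 0,0,0,0,-0.2,0,0, 0,0,0,0,-0.1,0,0, 0,0,0,0,0,0,0]'
python3 -c "from h import *;st();todo((.5365,-.1715,.18),Ro.from_euler('xyz',[-np.pi/2,0,np.radians(-9.2)]))"
```

```text
clock: 30.85
tcp_pos: [0.4599, 0.1565, 0.1742]
orientation: [-1.572, 0.002, -0.536]
wrist_force: [0.0, 1.0, -1.2]
gripper_width: 0.0153
clock: 31.35
tcp_pos: [0.46, 0.1565, 0.1744]
orientation: [-1.572, 0.002, -0.149]
wrist_force: [0.2, 0.2, -2.3]
gripper_width: 0.0151
{'clock': 31.35, 'tcp_pos': [0.46, 0.157, 0.174], 'orientation': [-1.572, 0.002, -0.149], 'wrist_force': [0.218, 0.168, -2.289], 'gripper_width': 0.015, 'joint_pos': [0.197, 0.226, -0.278, 1.069, -0.0, 0.347]}
shift [ 0.415 -0.018 -1.043] turn [ 0.001  0.014 -0.002]
```

```bash
python3 -m inch '[0.046,0,-0.116,0,0.014,0,0, 0.046,0,-0.116,0,0,0,0, 0.046,0,-0.116,0,0,0,0, 0.046,0,-0.116,0,0,0,0, 0.046,0,-0.116,0,0,0,0, 0.046,0,-0.116,0,0,0,0, 0.046,0,-0.116,0,0,0,0, 0.046,0,-0.116,0,0,0,0, 0.046,0,-0.116,0,0,0,0, 0,0,0,0,0,0,0]'
python3 -c "
from h import *;st();todo((.5365,-.1715,.018),Ro.from_euler('xyz',[-np.pi/2,0,np.radians(-9.2)]))
snap('wrist','w5.png')"
```

```text
clock: 32.6
tcp_pos: [0.5347, -0.1743, 0.175]
orientation: [-1.571, -0.0, -0.164]
wrist_force: [-0.5, 0.4, -2.4]
gripper_width: 0.015
{'clock': 32.6, 'tcp_pos': [0.535, -0.174, 0.175], 'orientation': [-1.571, -0.0, -0.164], 'wrist_force': [-0.483, 0.387, -2.442], 'gripper_width': 0.015, 'joint_pos': [-0.428, 0.372, -0.073, 1.125, 0.0, -0.264]}
shift [0.004 0.523 0.01 ] turn [-0.    -0.004  0.001]
```

View pics/w5.png

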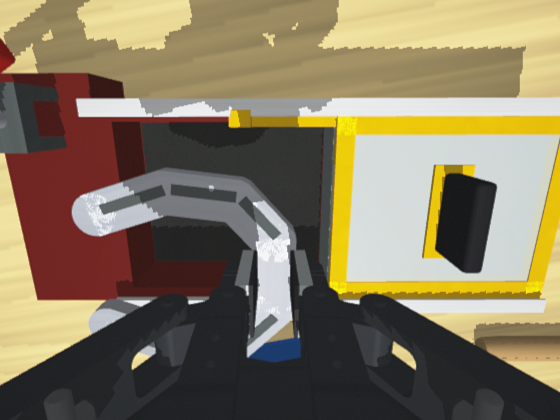

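Shoe C is over the well, clear of the door edge (~x 335). The tongue at (240,118) lies along the wall. Lower and release.

```bash
python3 -m inch '[0.004,0.1,0.01,0,0,0,0, 0,0.12,0,0,0,0,0, 0,0.12,0,0,0,0,0, 0,0.1,0,0,0,0,0, 0,0.06,0,0,0,0,0, 0,0.023,0,0,0,0,0, 0,0,0,0,0,0,0]'
python3 -m inch '[0,0,0,0,0,0,0.4, 0,0,0,0,0,0,0.4, 0,0,0,0,0,0,0.4, 0,0,0,0,0,0,0.4, 0,-0.1,0,0,0,0,0.4, 0,-0.18,0,0,0,0,0.4, 0,-0.18,0,0,0,0,0.6, 0,-0.18,0,0,0,0,0.6, 0,-0.12,0,0,0,0,0.6, 0,0,0,0,0,0,0.6]'
python3 - <<'E'
from h import *
s=st()
hd=22.9; d=np.array([np.cos(np.radians(hd)),np.sin(np.radians(hd))])
todo((.625,.198,.25),Ro.from_euler('xyz',[-np.pi/2,0,np.radians(hd-90)]))
a=snap('wrist','w6.png'); b=snap('top','t3.png'); cv2.imwrite('pics/m6.png',np.vstack([cv2.resize(a['color'],(480,360)),cv2.resize(b['color'][180:310,140:380],(480,240))])[:,:,::-1])
E
```

```text
clock: 33.52
tcp_pos: [0.5363, -0.1693, 0.0194]
orientation: [-1.572, -0.001, -0.16]
wrist_force: [-0.3, -3.4, -1.4]
gripper_width: 0.0152
clock: 34.78
tcp_pos: [0.5385, -0.1692, 0.252]
orientation: [-1.572, -0.01, -0.159]
wrist_force: [-0.4, -0.5, -0.9]
gripper_width: 0.0514
{'clock': 34.775, 'tcp_pos': [0.539, -0.169, 0.252], 'orientation': [-1.572, -0.01, -0.159], 'wrist_force': [-0.357, -0.48, -0.852], 'gripper_width': 0.051, 'joint_pos': [-0.418, 0.342, 0.083, 1.302, 0.002, -0.259]}
shift [0.091 0.007 1.254] turn [-0.005  1.289  0.012]
```

View pics/m6.png

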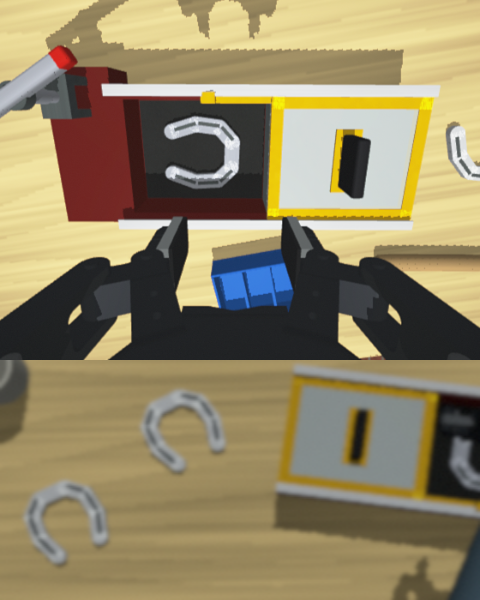

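Shoe C lies flat in the well. A and B are unmoved in the top view (A's toe at about px (222,201)). Now to shoe A.

```bash
python3 -m inch '[0.01,0,0.14,0,0,0,0.6, 0.01,0,0.14,0,0,0,0.6, 0.01,0,0.14,0,0,0,0.6, 0.01,0,0.14,0,0,0,0.6, 0.01,0,0.14,0,0,0,0.6, 0.01,0,0.14,0,0,0,0.6, 0.01,0,0.14,0,0,0,0.6, 0.01,0,0.14,0,0,0,0.6, 0.01,0,0.134,-0.005,0,0.012,0.6]'
python3 -m inch '[0,0,0,0,0.2,0,0.6, 0,0,0,0,0.2,0,0.6, 0,0,0,0,0.2,0,0.6, 0,0,0,0,0.2,0,0.6, 0,0,0,0,0.2,0,0.6, 0,0,0,0,0.2,0,0.6, 0,0,0,0,0.089,0,0.6, 0,0,0,0,0,0,0.6]'
python3 -c "
from h import *;st()
snap('wrist','w7.png')"
```

```text
clock: 36.0
tcp_pos: [0.6215, 0.1995, 0.2457]
orientation: [-1.575, 0.011, -0.159]
wrist_force: [0.5, 0.1, 0.6]
gripper_width: 0.0514
clock: 37.0
tcp_pos: [0.6215, 0.198, 0.2458]
orientation: [-1.583, 0.002, -1.171]
wrist_force: [-0.6, 0.3, -0.0]
gripper_width: 0.0512
{'clock': 37.0, 'tcp_pos': [0.622, 0.198, 0.246], 'orientation': [-1.583, 0.002, -1.171], 'wrist_force': [-0.589, 0.339, -0.045], 'gripper_width': 0.051, 'joint_pos': [0.211, 0.56, 0.406, 1.429, -0.0, 1.382]}
```

View pics/w7.png

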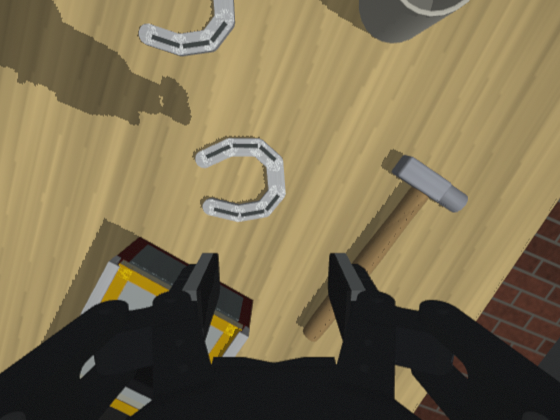

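Shoe A: toe (275,177), heels (203,158) and (208,208). The hammer is clear, about 100 px to the right.

```bash
python3 - <<'E'
from h import *
s=load('w7.png')
T=ray(s,275,177,.009);H=(ray(s,203,158,.009)+ray(s,208,208,.009))/2;d=T-H
hd=np.degrees(np.arctan2(d[1],d[0]));print(T.round(3),hd.round(1),np.linalg.norm(d).round(3)); print(ray(s,380,250,.02))
todo((T[0],T[1],.004),Ro.from_euler('xyz',[-np.pi/2,0,np.radians(hd-90)]))
E
```

```text
[0.619 0.203 0.009] 28.3 0.083
[0.77065499 0.17175847 0.02      ]
shift [-0.016  0.807  0.007] turn [ 0.014 -0.12  -0.003]
```

```bash
python3 -m inch '[-0.016,0,0.004,0.014,-0.12,-0.003,0.6, 0,0.1,0,0,0,0,0.6, 0,0.15,0,0,0,0,0.6, 0,0.15,0,0,0,0,0.6, 0,0.15,0,0,0,0,0.6, 0,0.11,0,0,0,0,0.6, 0,0.08,0,0,0,0,0.6, 0,0.05,0,0,0,0,0.6, 0,0.017,0,0,0,0,0.6, 0,0,0,0,0,0,0.6]'
python3 -m inch '[0,0,0,0,0,0,0.1, 0,0,0,0,0,0,0, 0,0,0,0,0,0,0, 0,0,0,0,0,0,0, 0,0,0,0,0,0,0, 0,0,0,0,0,0,0]' 90
python3 -m inch '[0,-0.03,0,0,0,0,0, 0,-0.06,0,0,0,0,0, 0,-0.12,0,0,0,0,0, 0,-0.15,0,0,0,0,0, 0,-0.15,0,0,0,0,0, 0,-0.06,0,0,0,0,0, 0,0,0,0,0,0,0]'
python3 -c "from h import *;st();todo((.534,-.179,.18),Ro.from_euler('xyz',[-np.pi/2,0,np.radians(-9.2)]))"
```

```text
clock: 38.3
tcp_pos: [0.6228, 0.2029, 0.0059]
orientation: [-1.568, -0.001, -1.077]
wrist_force: [-0.9, -0.3, 0.1]
gripper_width: 0.0513
clock: 39.05
tcp_pos: [0.623, 0.2028, 0.007]
orientation: [-1.567, -0.002, -1.077]
wrist_force: [-3.1, 0.2, 4.7]
gripper_width: 0.0153
clock: 39.92
tcp_pos: [0.6236, 0.2032, 0.1797]
orientation: [-1.563, -0.002, -1.077]
wrist_force: [0.4, -0.2, -3.6]
gripper_width: 0.0149
{'clock': 39.925, 'tcp_pos': [0.624, 0.203, 0.18], 'orientation': [-1.563, -0.002, -1.077], 'wrist_force': [0.408, -0.22, -3.572], 'gripper_width': 0.015, 'joint_pos': [0.218, 0.556, 0.229, 1.236, -0.0, 1.296]}
shift [ 0.98  -0.005 -0.867] turn [-0.008 -1.167  0.007]
```

```bash
python3 -m inch '[0,0,0,0,-0.2,0,0, 0,0,0,0,-0.2,0,0, 0,0,0,0,-0.2,0,0, 0,0,0,0,-0.2,0,0, 0,0,0,0,-0.2,0,0, 0,0,0,0,-0.167,0,0, 0,0,0,0,0,0,0]'
python3 -m inch '[-0.009,0,-0.13,0,0,0,0, -0.009,0,-0.13,0,0,0,0, -0.009,0,-0.13,0,0,0,0, -0.009,0,-0.13,0,0,0,0, -0.009,0,-0.13,0,0,0,0, -0.009,0,-0.13,0,0,0,0, -0.009,0,-0.13,0,0,0,0, -0.009,0,-0.13,0,0,0,0, -0.009,0,-0.13,0,0,0,0, -0.009,0,-0.13,0,0,0,0]'
python3 -m inch '[0,0,0,0,0,0,0]'
python3 -c "from h import *;st();todo((.534,-.179,.028),Ro.from_euler('xyz',[-np.pi/2,0,np.radians(-9.2)]))"
```

```text
clock: 40.8
tcp_pos: [0.6211, 0.2026, 0.1751]
orientation: [-1.571, 0.0, -0.162]
wrist_force: [0.7, -0.2, -3.2]
gripper_width: 0.0151
clock: 42.05
tcp_pos: [0.532, -0.1788, 0.1756]
orientation: [-1.57, -0.001, -0.163]
wrist_force: [-0.2, -0.8, -2.6]
gripper_width: 0.0147
clock: 42.18
tcp_pos: [0.5319, -0.1802, 0.1756]
orientation: [-1.57, -0.002, -0.167]
wrist_force: [0.3, 0.2, -2.6]
gripper_width: 0.0146
{'clock': 42.175, 'tcp_pos': [0.532, -0.18, 0.176], 'orientation': [-1.57, -0.002, -0.167], 'wrist_force': [0.258, 0.176, -2.566], 'gripper_width': 0.015, 'joint_pos': [-0.44, 0.37, -0.076, 1.124, 0.001, -0.273]}
shift [0.005 0.492 0.005] turn [-0.    -0.008  0.002]
```

```bash
python3 -m inch '[0.005,0.1,0.005,0,0,0,0, 0,0.12,0,0,0,0,0, 0,0.12,0,0,0,0,0, 0,0.09,0,0,0,0,0, 0,0.045,0,0,0,0,0, 0,0.015,0,0,0,0,0, 0,0,0,0,0,0,0]'
python3 -m inch '[0,0,0,0,0,0,0.4, 0,0,0,0,0,0,0.4, 0,0,0,0,0,0,0.4, 0,0,0,0,0,0,0.4, 0,-0.1,0,0,0,0,0.4, 0,-0.18,0,0,0,0,0.4, 0,-0.18,0,0,0,0,0.6, 0,-0.18,0,0,0,0,0.6, 0,-0.12,0,0,0,0,0.6, 0,0,0,0,0,0,0.6]'
python3 - <<'E'
from h import *
s=st()
a=snap('wrist','w8.png'); b=snap('top','t4.png'); cv2.imwrite('pics/m8.png',np.vstack([cv2.resize(a['color'],(480,360)),cv2.resize(b['color'][180:310,140:380],(480,240))])[:,:,::-1])
todo((.5,.349,.25),Ro.from_euler('xyz',[-np.pi/2,0,np.radians(23.5-90)]))
E
```

```text
clock: 43.05
tcp_pos: [0.5356, -0.1766, 0.0298]
orientation: [-1.57, -0.003, -0.161]
wrist_force: [-1.1, -0.1, -3.0]
gripper_width: 0.0143
clock: 44.3
tcp_pos: [0.5364, -0.1776, 0.2609]
orientation: [-1.572, -0.01, -0.161]
wrist_force: [0.2, 0.9, -0.5]
gripper_width: 0.0516
{'clock': 44.3, 'tcp_pos': [0.536, -0.178, 0.261], 'orientation': [-1.572, -0.01, -0.161], 'wrist_force': [0.204, 0.945, -0.502], 'gripper_width': 0.052, 'joint_pos': [-0.433, 0.343, 0.107, 1.325, 0.001, -0.272]}
shift [-0.394  0.023  1.711] turn [-0.002  1.273  0.003]
```

View pics/m8.png

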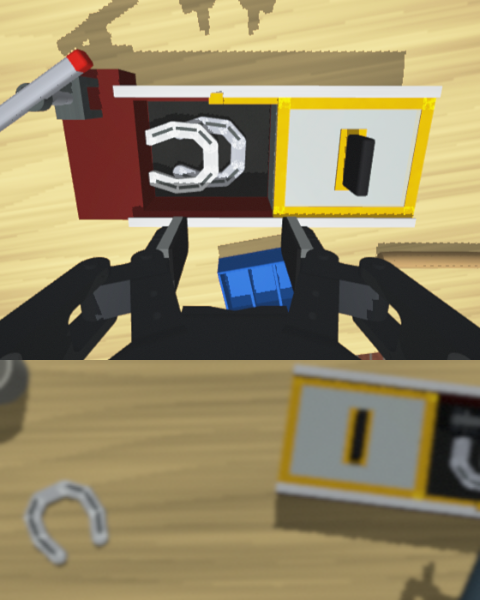

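Shoe A lies over C but nearer the lock-end wall and looks foreshortened, so it may be tilted. An enlarged look at it is worthwhile.

```bash
python3 - <<'E'
import cv2
a=cv2.imread('pics/w8.png')[90:270,60:340]; cv2.imwrite('pics/c8.png',cv2.resize(a,None,fx=2.8,fy=2.8,interpolation=cv2.INTER_CUBIC))
E
```

```text
(no output)
```

View pics/c8.png

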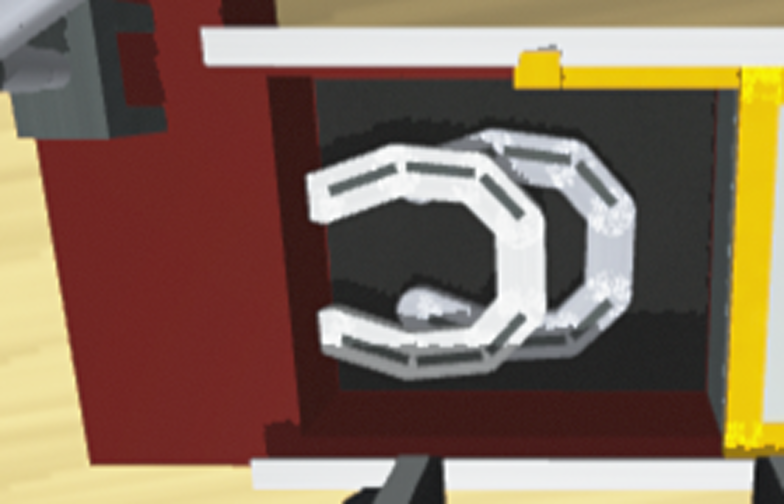

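```bash
python3 - <<'E'
from h import *
s=load('w7.png'); D=np.linalg.norm(ray(s,203,158,.009)-ray(s,208,208,.009)); print('heel sep',D)
s=load('w8.png'); f=lambda x,y,z:ray(s,60+x/2.8,90+y/2.8,z)
x=np.array([.987,-.16,0]);y=np.array([.16,.987,0]);w=np.array([.53,-.213,.008])
L=lambda p:np.round(((p-w)@x,(p-w)@y,(p-w)[2]),3)
for z in(.017,.03,.045,.06):
    a,b=f(318,197,z),f(332,330,z); print(z,np.linalg.norm(a-b).round(4),L(a),L(b),'toe',L(f(520,258,z)))
print('Ctoe',L(f(610,258,.017)),'wall floor corner',L(f(320,90,.008)),L(f(340,388,.008)),'top corner',L(f(270,80,.062)),L(f(300,435,.062)))
E
```

```text
heel sep 0.060309243806460834
0.017 0.0585 [-0.02  -0.082  0.009] [ 0.039 -0.081  0.009] toe [0.006 0.003 0.009]
0.03 0.0565 [-0.022 -0.078  0.022] [ 0.035 -0.077  0.022] toe [0.004 0.004 0.022]
0.045 0.0542 [-0.023 -0.073  0.037] [ 0.031 -0.072  0.037] toe [0.001 0.006 0.037]
0.06 0.0519 [-0.025 -0.069  0.052] [ 0.027 -0.068  0.052] toe [-0.002  0.007  0.052]
Ctoe [0.007 0.042 0.009] wall floor corner [-0.063 -0.08   0.   ] [ 0.069 -0.082  0.   ] top corner [-0.068 -0.082  0.054] [ 0.07  -0.084  0.054]
```

Heels are on the floor by the lock wall and the toe rests on C, so A is low enough. Now to shoe B.

```bash
python3 -m inch '[-0.039,0,0.171,0,0,0,0.6, -0.039,0,0.171,0,0,0,0.6, -0.039,0,0.171,0,0,0,0.6, -0.039,0,0.171,0,0,0,0.6, -0.039,0,0.171,0,0,0,0.6, -0.039,0,0.171,0,0,0,0.6, -0.039,0,0.171,0,0,0,0.6, -0.039,0,0.171,0,0,0,0.6, -0.039,0,0.171,0,0,0,0.6, -0.039,0,0.171,0,0,0,0.6]'
python3 -m inch '[0,0,0,0,0.2,0,0.6, 0,0,0,0,0.2,0,0.6, 0,0,0,0,0.2,0,0.6, 0,0,0,0,0.2,0,0.6, 0,0,0,0,0.2,0,0.6, 0,0,0,0,0.2,0,0.6, 0,0,0,0,0.073,0,0.6, 0,0,0,0,0,0,0.6]'
python3 -c "
from h import *;st()
snap('wrist','w9.png')"
```

```text
clock: 45.65
tcp_pos: [0.4998, 0.3496, 0.255]
orientation: [-1.573, 0.0, -0.161]
wrist_force: [0.9, 0.9, 0.1]
gripper_width: 0.0508
clock: 46.65
tcp_pos: [0.5002, 0.3479, 0.2552]
orientation: [-1.572, -0.001, -1.16]
wrist_force: [0.5, -0.8, 1.0]
gripper_width: 0.051
{'clock': 46.65, 'tcp_pos': [0.5, 0.348, 0.255], 'orientation': [-1.572, -0.001, -1.16], 'wrist_force': [0.53, -0.772, 1.024], 'gripper_width': 0.051, 'joint_pos': [0.504, 0.449, 0.251, 1.374, -0.001, 1.664]}
```

View pics/w9.png

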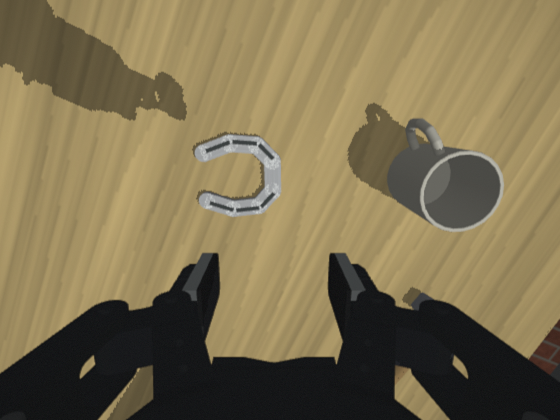

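Shoe B: toe (271,174), heels (202,154) and (206,202). The mug is about 120 px to the right, clear.

```bash
python3 - <<'E'
from h import *
s=load('w9.png')
T=ray(s,271,174,.009);H=(ray(s,202,154,.009)+ray(s,206,202,.009))/2;d=T-H
hd=np.degrees(np.arctan2(d[1],d[0]));print(T.round(3),hd.round(1),np.linalg.norm(d).round(3)); print(ray(s,395,180,.0))
todo((T[0],T[1],.004),Ro.from_euler('xyz',[-np.pi/2,0,np.radians(hd-90)]))
E
```

```text
[0.495 0.353 0.009] 27.3 0.081
[0.6396493 0.4058417 0.       ]
shift [-0.023  0.838 -0.009] turn [ 0.001 -0.083  0.001]
```

```bash
python3 -m inch '[-0.023,0,-0.009,0,-0.083,0,0.6, 0,0.1,0,0,0,0,0.6, 0,0.15,0,0,0,0,0.6, 0,0.15,0,0,0,0,0.6, 0,0.15,0,0,0,0,0.6, 0,0.12,0,0,0,0,0.6, 0,0.09,0,0,0,0,0.6, 0,0.055,0,0,0,0,0.6, 0,0.023,0,0,0,0,0.6, 0,0,0,0,0,0,0.6]'
python3 -m inch '[0,0,0,0,0,0,0.1, 0,0,0,0,0,0,0, 0,0,0,0,0,0,0, 0,0,0,0,0,0,0, 0,0,0,0,0,0,0, 0,0,0,0,0,0,0]' 110
python3 -m inch '[0,-0.03,0,0,0,0,0, 0,-0.06,0,0,0,0,0, 0,-0.12,0,0,0,0,0, 0,-0.15,0,0,0,0,0, 0,-0.15,0,0,0,0,0, 0,-0.06,0,0,0,0,0, 0,0,0,0,0,0,0]'
python3 -m inch '[0,0,0,0,-0.2,0,0, 0,0,0,0,-0.2,0,0, 0,0,0,0,-0.2,0,0, 0,0,0,0,-0.2,0,0, 0,0,0,0,-0.2,0,0, 0,0,0,0,-0.19,0,0, 0,0,0,0,0,0,0]'
python3 -c "from h import *;st();todo((.540,-.1785,.18),Ro.from_euler('xyz',[-np.pi/2,0,np.radians(-9.2)]))"
```

```text
clock: 47.95
tcp_pos: [0.4967, 0.3539, 0.006]
orientation: [-1.568, -0.001, -1.095]
wrist_force: [-0.5, 0.4, 0.8]
gripper_width: 0.051
clock: 48.7
tcp_pos: [0.4973, 0.3543, 0.0075]
orientation: [-1.566, -0.001, -1.096]
wrist_force: [-1.4, -1.0, 5.0]
gripper_width: 0.0134
clock: 49.58
tcp_pos: [0.4972, 0.3544, 0.179]
orientation: [-1.564, -0.001, -1.095]
wrist_force: [-1.0, -1.1, -2.3]
gripper_width: 0.0125
clock: 50.45
tcp_pos: [0.4951, 0.3532, 0.1751]
orientation: [-1.572, 0.0, -0.163]
wrist_force: [0.1, 0.1, -2.4]
gripper_width: 0.0129
{'clock': 50.45, 'tcp_pos': [0.495, 0.353, 0.175], 'orientation': [-1.572, 0.0, -0.163], 'wrist_force': [0.129, 0.131, -2.418], 'gripper_width': 0.013, 'joint_pos': [0.516, 0.465, 0.069, 1.176, -0.001, 0.678]}
shift [ 0.435 -0.014 -1.725] turn [ 0.002 -0.003 -0.   ]
```

```bash
python3 -m inch '[0.036,0,-0.144,0,0,0,0, 0.036,0,-0.144,0,0,0,0, 0.036,0,-0.144,0,0,0,0, 0.036,0,-0.144,0,0,0,0, 0.036,0,-0.144,0,0,0,0, 0.036,0,-0.144,0,0,0,0, 0.036,0,-0.144,0,0,0,0, 0.036,0,-0.144,0,0,0,0, 0.036,0,-0.144,0,0,0,0, 0.036,0,-0.144,0,0,0,0]'
python3 -m inch '[0.036,0,-0.144,0,0,0,0, 0.036,0,-0.144,0,0,0,0, 0,0,0,0,0,0,0, 0,0,0,0,0,0,0]'
python3 -c "from h import *;st();todo((.540,-.1785,.042),Ro.from_euler('xyz',[-np.pi/2,0,np.radians(-9.2)]))"
```

```text
clock: 51.7
tcp_pos: [0.5328, -0.0912, 0.1759]
orientation: [-1.57, -0.001, -0.164]
wrist_force: [0.1, -1.0, -2.8]
gripper_width: 0.0132
clock: 52.2
tcp_pos: [0.5403, -0.1782, 0.176]
orientation: [-1.569, -0.001, -0.163]
wrist_force: [-0.6, 0.3, -2.5]
gripper_width: 0.0127
{'clock': 52.2, 'tcp_pos': [0.54, -0.178, 0.176], 'orientation': [-1.569, -0.001, -0.163], 'wrist_force': [-0.597, 0.279, -2.508], 'gripper_width': 0.013, 'joint_pos': [-0.431, 0.385, -0.052, 1.134, 0.002, -0.269]}
shift [-0.001  0.446 -0.002] turn [-0.002 -0.003  0.001]
```

```bash
python3 -m inch '[0,0.1,0,0,0,0,0, 0,0.12,0,0,0,0,0, 0,0.11,0,0,0,0,0, 0,0.07,0,0,0,0,0, 0,0.04,0,0,0,0,0, 0,0,0,0,0,0,0, 0,0,0,0,0,0,0]'
python3 -m inch '[0,0,0,0,0,0,0.4, 0,0,0,0,0,0,0.4, 0,0,0,0,0,0,0.4, 0,0,0,0,0,0,0.4, 0,-0.1,0,0,0,0,0.4, 0,-0.18,0,0,0,0,0.4, 0,-0.18,0,0,0,0,0.6, 0,-0.18,0,0,0,0,0.6, 0,-0.12,0,0,0,0,0.6, 0,0,0,0,0,0,0.6]'
python3 - <<'E'
from h import *
s=st()
a=snap('wrist','w10.png'); b=snap('top','t5.png'); cv2.imwrite('pics/m10.png',np.vstack([cv2.resize(a['color'][90:270,60:340],(560,360)),cv2.resize(b['color'][180:310,140:440],(560,240))])[:,:,::-1])
E
```

```text
clock: 53.08
tcp_pos: [0.5422, -0.1787, 0.0458]
orientation: [-1.571, -0.004, -0.161]
wrist_force: [-0.7, -0.6, -2.2]
gripper_width: 0.0131
clock: 54.32
tcp_pos: [0.5426, -0.1796, 0.2765]
orientation: [-1.572, -0.009, -0.161]
wrist_force: [0.4, 0.5, -0.0]
gripper_width: 0.0513
{'clock': 54.325, 'tcp_pos': [0.543, -0.18, 0.277], 'orientation': [-1.572, -0.009, -0.161], 'wrist_force': [0.424, 0.473, -0.007], 'gripper_width': 0.051, 'joint_pos': [-0.431, 0.356, 0.166, 1.371, 0.001, -0.271]}
```

View pics/m10.png

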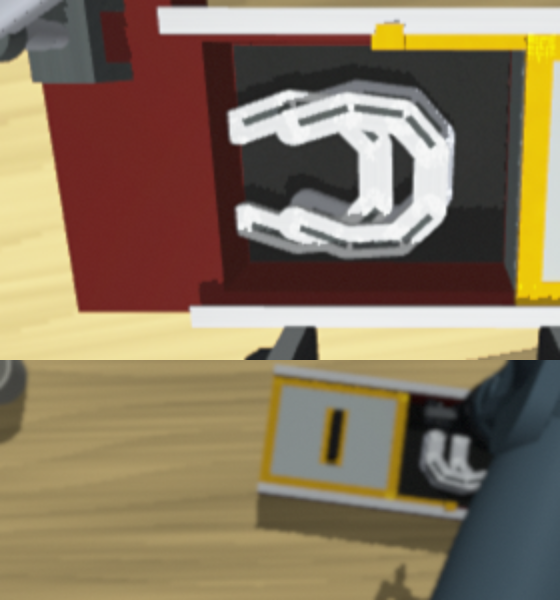

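All three shoes lie stacked low in the well and the bench is clear of shoes. Now grip the fin again.

```bash
python3 -c "from h import *;todo((.5595,-.0395,.084),Ro.from_euler('xyz',[-np.pi/2,0,np.radians(-9.3)]))"
```

```text
shift [-0.015  0.629  0.468] turn [-0.001  0.002  0.004]
```

```bash
python3 -m inch '[-0.003,0,0.117,0,0,0.004,0.6, -0.004,0,0.117,0,0,0,0.6, -0.004,0,0.117,0,0,0,0.6, -0.004,0,0.117,0,0,0,0.6, 0,0.13,0,0,0,0,0.6, 0,0.15,0,0,0,0,0.6, 0,0.15,0,0,0,0,0.6, 0,0.12,0,0,0,0,0.6, 0,0.079,0,0,0,0,0.6, 0,0,0,0,0,0,0.6]'
python3 -m inch '[0,0,0,0,0,0,0.1, 0,0,0,0,0,0,0, 0,0,0,0,0,0,0, 0,0,0,0,0,0,0, 0,0,0,0,0,0,0, 0,0,0,0,0,0,0]' 40
python3 -c "from h import *;todo((.5308,-.2125,.085),Ro.from_euler('xyz',[-np.pi/2,0,np.radians(-9.3)]))"
```

```text
clock: 55.68
tcp_pos: [0.5549, -0.0386, 0.0805]
orientation: [-1.57, 0.009, -0.161]
wrist_force: [-0.2, 0.8, 0.3]
gripper_width: 0.0513
clock: 56.42
tcp_pos: [0.5596, -0.0398, 0.0854]
orientation: [-1.571, -0.002, -0.161]
wrist_force: [-1.0, -1.7, 7.1]
gripper_width: 0.0134
shift [-0.002  0.002 -0.583] turn [0.    0.002 0.002]
```

```bash
python3 -m inch '[0,0,-0.05,0,0,0,0, 0,0,-0.07,0,0,0,0, 0,0,-0.07,0,0,0,0, 0,0,-0.07,0,0,0,0, 0,0,-0.07,0,0,0,0, 0,0,-0.07,0,0,0,0, 0,0,-0.07,0,0,0,0, 0,0,-0.07,0,0,0,0, 0,0,-0.05,0,0,0,0, 0,0,-0.015,0,0,0,0]'
python3 -m inch '[0,0,-0.005,0,0,0,0, 0,0,0,0,0,0,0]'
python3 -c "from h import *;s=st();p=np.array(s['tcp_pos']);print((p-[.5308,-.2125,p[2]])@[.16,.987,0])"
```

```text
clock: 57.68
tcp_pos: [0.5314, -0.2126, 0.0854]
orientation: [-1.555, -0.003, -0.158]
wrist_force: [3.1, 25.9, 14.3]
gripper_width: 0.0132
clock: 57.92
tcp_pos: [0.5314, -0.2126, 0.0855]
orientation: [-1.555, -0.003, -0.157]
wrist_force: [4.6, 21.9, 12.6]
gripper_width: 0.0136
{'clock': 57.925, 'tcp_pos': [0.531, -0.213, 0.085], 'orientation': [-1.555, -0.003, -0.157], 'wrist_force': [4.626, 21.885, 12.602], 'gripper_width': 0.014, 'joint_pos': [-0.5, 0.456, -0.189, 0.928, 0.015, -0.343]}
1.1100739502396155e-05
```

```bash
python3 -m inch '[0,0,0.018,0,0,0,0, 0,0,0,0,0,0,0.6, 0,0,0,0,0,0,0.6, 0,0,0,0,0,0,0.6, 0,-0.1,0,0,0,0,0.6, 0,-0.18,0,0,0,0,0.6, 0,-0.18,0,0,0,0,0.6, 0,-0.1,0,0,0,0,0.6, 0,0,0,0,-0.2,0,0.6, 0,0,0,0,-0.2,0,0.6]'
python3 -m inch '[0,0,0,0,-0.2,0,0.6, 0,0,0,0,-0.2,0,0.6, 0,0,0,0,-0.2,0,0.6, 0,0,0,0,-0.2,0,0.6, 0,0,0,0,-0.2,0,0.6, 0,0,0,0,-0.2,0,0.6, 0,0,0,0,-0.2,0,0.6, 0,0,0,0,-0.2,0,0.6, 0,0,0,0,-0.2,0,0.6, 0,0,0,0,-0.2,0,0.6]'
python3 -m inch '[0,0,0,0,-0.2,0,0.6, 0,0,0,0,-0.08,0,0.6, 0,0,0,0,0,0,0.6]'
python3 -c "from h import *;st();todo((.437,-.339,.1435),Ro.from_euler('xyz',[-np.pi/2,0,1.948]))"
```

```text
clock: 59.18
tcp_pos: [0.5305, -0.2153, 0.2525]
orientation: [-1.571, -0.0, 0.158]
wrist_force: [0.9, 0.4, -1.2]
gripper_width: 0.0513
clock: 60.42
tcp_pos: [0.5301, -0.2151, 0.2517]
orientation: [-1.57, -0.001, 1.729]
wrist_force: [1.6, -0.2, 0.4]
gripper_width: 0.0515
clock: 60.8
tcp_pos: [0.5302, -0.215, 0.2518]
orientation: [-1.57, -0.001, 1.943]
wrist_force: [0.2, 0.8, -1.1]
gripper_width: 0.0511
{'clock': 60.8, 'tcp_pos': [0.53, -0.215, 0.252], 'orientation': [-1.57, -0.001, 1.943], 'wrist_force': [0.21, 0.783, -1.09], 'gripper_width': 0.051, 'joint_pos': [-0.496, 0.369, 0.121, 1.324, 0.001, -2.439]}
shift [-0.273  0.361  0.439] turn [-0.001 -0.007  0.002]
```

```bash
python3 -m inch '[-0.069,0,0.11,0,-0.007,0,0.6, -0.068,0,0.11,0,0,0,0.6, -0.068,0,0.11,0,0,0,0.6, -0.068,0,0.109,0,0,0,0.6, 0,0.1,0,0,0,0,0.6, 0,0.12,0,0,0,0,0.6, 0,0.09,0,0,0,0,0.6, 0,0.05,0,0,0,0,0.6, 0,0,0,0,0,0,0.6]'
python3 -m inch '[0,0,0,0,0,0,0.1, 0,0,0,0,0,0,0, 0,0,0,0,0,0,0, 0,0,0,0,0,0,0, 0,0,0,0,0,0,0, 0,0,0,0,0,0,0]' 50
python3 -c "from h import *;st()"
```

```text
clock: 61.92
tcp_pos: [0.4374, -0.3388, 0.1431]
orientation: [-1.57, -0.003, 1.949]
wrist_force: [-0.0, 0.8, -0.4]
gripper_width: 0.0511
clock: 62.68
tcp_pos: [0.4377, -0.3405, 0.1455]
orientation: [-1.569, 0.002, 1.949]
wrist_force: [-4.1, -1.3, 6.1]
gripper_width: 0.0127
{'clock': 62.675, 'tcp_pos': [0.438, -0.341, 0.145], 'orientation': [-1.569, 0.002, 1.949], 'wrist_force': [-4.059, -1.308, 6.096], 'gripper_width': 0.013, 'joint_pos': [-0.774, 0.374, -0.15, 1.046, -0.002, -2.723]}
```

```bash
for i in 1; do python3 -m inch '[0,0.0008,0,0,0.2,0,0, 0,0.0008,0,0,0.2,0,0, 0,0.0008,0,0,0.2,0,0, 0,0.0008,0,0,0.2,0,0, 0,0.0008,0,0,0.2,0,0, 0,0.0008,0,0,0.2,0,0, 0,0.0008,0,0,0.2,0,0, 0,0.0008,0,0,0.2,0,0, 0,0.0008,0,0,0.2,0,0, 0,0.0008,0,0,0.2,0,0]'; done
```

```text
clock: 63.92
tcp_pos: [0.4356, -0.3397, 0.1429]
orientation: [-1.57, 0.005, 0.373]
wrist_force: [-10.8, 0.5, 10.2]
gripper_width: 0.0127
```

```bash
python3 -m inch '[0,0.0008,0,0,0.2,0,0, 0,0.0008,0,0,0.2,0,0, 0,0.0008,0,0,0.2,0,0, 0,0.0008,0,0,0.2,0,0, 0,0.0008,0,0,0.2,0,0, 0,0.0008,0,0,0.2,0,0, 0,0.0008,0,0,0.2,0,0, 0,0.0008,0,0,0.2,0,0, 0,0.0008,0,0,0.2,0,0, 0,0.0008,0,0,0.2,0,0]'
```

```text
clock: 65.18
tcp_pos: [0.4365, -0.3376, 0.1404]
orientation: [-1.572, 0.004, -1.197]
wrist_force: [-7.2, 5.5, 10.8]
gripper_width: 0.0129
```

```bash
python3 -m inch '[0,0.0008,0,0,0.2,0,0, 0,0.0008,0,0,0.2,0,0, 0,0.0008,0,0,0.2,0,0, 0,0.0008,0,0,0.2,0,0, 0,0.0008,0,0,0.2,0,0, 0,0.0008,0,0,0.2,0,0, 0,0.0008,0,0,0.2,0,0, 0,0.0008,0,0,0.2,0,0, 0,0.0008,0,0,0.2,0,0, 0,0.0008,0,0,0.2,0,0]'
```

```text
clock: 66.42
tcp_pos: [0.4385, -0.3385, 0.138]
orientation: [-1.572, 0.002, -2.767]
wrist_force: [-0.7, 3.2, 4.9]
gripper_width: 0.0129
```

```bash
python3 -m inch '[0,0.0008,0,0,0.2,0,0, 0,0.0008,0,0,0.2,0,0, 0,0.0008,0,0,0.2,0,0, 0,0.0008,0,0,0.2,0,0, 0,0.0008,0,0,0.2,0,0, 0,0,0,0,0,0,0]'
python3 -c "from h import *;st()"
```

```text
clock: 67.18
tcp_pos: [0.4385, -0.3397, 0.1367]
orientation: [-1.571, 0.001, 2.736]
wrist_force: [-1.8, 1.4, 5.2]
gripper_width: 0.0129
{'clock': 67.175, 'tcp_pos': [0.439, -0.34, 0.137], 'orientation': [-1.571, 0.001, 2.736], 'wrist_force': [-1.828, 1.415, 5.223], 'gripper_width': 0.013, 'joint_pos': [-0.774, 0.38, -0.164, 1.025, 0.0, 2.773]}
```

```bash
python3 -m inch '[0,0,0,0,0,0,0.6, 0,0,0,0,0,0,0.6, 0,0,0,0,0,0,0.6, 0,-0.08,0,0,0,0,0.6, 0,-0.08,0,0,0,0,0.6, 0,0,0,0,-0.2,0,0.6, 0,0,0,0,-0.2,0,0.6, 0,0,0,0,-0.2,0,0.6, 0,0,0,0,-0.2,0,0.6, 0,0,0,0,-0.2,0,0.6]'
python3 -m inch '[0,0,0,0,-0.2,0,0.6, 0,0,0,0,-0.2,0,0.6, 0,0,0,0,-0.2,0,0.6, 0,0,0,0,-0.2,0,0.6, 0,0,0,0,-0.2,0,0.6, 0,0,0,0,-0.2,0,0.6, 0,0,0,0,-0.2,0,0.6, 0,0,0,0,-0.2,0,0.6, 0,0,0,0,-0.2,0,0.6, 0,0,0,0,-0.2,0,0.6]'
python3 -m inch '[0,0,0,0,-0.2,0,0.6, 0,0,0,0,-0.2,0,0.6, 0,0,0,0,-0.2,0,0.6, 0,0,0,0,-0.2,0,0.6, 0,0,0,0,-0.2,0,0.6, 0,0,0,0,0,0,0.6]'
python3 -c "from h import *;st();todo((.4373,-.339,.136),Ro.from_euler('xyz',[-np.pi/2,0,2.736-np.pi]))"
```

```text
clock: 68.42
tcp_pos: [0.438, -0.3393, 0.1834]
orientation: [-1.572, -0.0, -2.757]
wrist_force: [-0.3, 0.9, -0.4]
gripper_width: 0.0513
clock: 69.68
tcp_pos: [0.438, -0.3393, 0.1834]
orientation: [-1.571, 0.001, -1.186]
wrist_force: [-0.1, 0.1, 0.9]
gripper_width: 0.0512
clock: 70.42
tcp_pos: [0.438, -0.3393, 0.1834]
orientation: [-1.57, 0.001, -0.408]
wrist_force: [-0.7, 0.2, -0.2]
gripper_width: 0.0513
{'clock': 70.425, 'tcp_pos': [0.438, -0.339, 0.183], 'orientation': [-1.57, 0.001, -0.408], 'wrist_force': [-0.654, 0.171, -0.237], 'gripper_width': 0.051, 'joint_pos': [-0.774, 0.353, -0.079, 1.14, 0.0, -0.366]}
shift [-0.002  0.158 -0.   ] turn [-0.001 -0.003 -0.001]
```

```bash
python3 -m inch '[0,0.08,0,0,0,0,0.6, 0,0.077,0,0,0,0,0.6, 0,0,0,0,0,0,0, 0,0,0,0,0,0,0, 0,0,0,0,0,0,0, 0,0,0,0,0,0,0, 0,0,0,0,0,0,0]' 60
python3 -m inch '[0,0.0008,0,0,0.2,0,0, 0,0.0008,0,0,0.2,0,0, 0,0.0008,0,0,0.2,0,0, 0,0.0008,0,0,0.2,0,0, 0,0.0008,0,0,0.2,0,0, 0,0.0008,0,0,0.2,0,0, 0,0.0008,0,0,0.2,0,0, 0,0.0008,0,0,0.2,0,0, 0,0.0008,0,0,0.2,0,0, 0,0.0008,0,0,0.2,0,0]'
python3 -m inch '[0,0.0008,0,0,0.2,0,0, 0,0.0008,0,0,0.2,0,0, 0,0.0008,0,0,0.2,0,0, 0,0.0008,0,0,0.2,0,0, 0,0.0008,0,0,0.2,0,0, 0,0.0008,0,0,0.2,0,0, 0,0.0008,0,0,0.2,0,0, 0,0,0,0,0,0,0]'
python3 -c "from h import *;print(np.round(st()['ft_torque'],3))"
```

```text
clock: 71.3
tcp_pos: [0.4384, -0.3397, 0.1374]
orientation: [-1.571, -0.001, -0.407]
wrist_force: [-1.1, 1.4, 4.7]
gripper_width: 0.0125
clock: 72.55
tcp_pos: [0.4365, -0.3404, 0.1349]
orientation: [-1.573, -0.003, -1.983]
wrist_force: [-6.8, -1.2, 6.5]
gripper_width: 0.0125
clock: 73.55
tcp_pos: [0.4356, -0.3391, 0.1331]
orientation: [-1.571, -0.005, -3.079]
wrist_force: [-9.1, 2.4, 8.9]
gripper_width: 0.0124
{'clock': 73.55, 'tcp_pos': [0.436, -0.339, 0.133], 'orientation': [-1.571, -0.005, -3.079], 'wrist_force': [-9.11, 2.43, 8.945], 'gripper_width': 0.012, 'joint_pos': [-0.775, 0.382, -0.171, 1.021, -0.003, 2.305]}
[ 0.415  1.618 -0.141]
```

```bash
for k in 1; do python3 -m inch '[0,0.0004,0,0,0.1,0,0, 0,0.0004,0,0,0.1,0,0, 0,0,0,0,0,0,0]'; python3 -c "from h import *;print(np.round(manip.read_state()['ft_torque'],3))"; done
python3 -m inch '[0,0.0004,0,0,0.1,0,0, 0,0,0,0,0,0,0]'; python3 -c "from h import *;print(np.round(manip.read_state()['ft_torque'],3))"
python3 -m inch '[0,0,0,0,0.1,0,0, 0,0,0,0,0,0,0]'; python3 -c "from h import *;print(np.round(manip.read_state()['ft_torque'],3))"
```

```text
clock: 73.92
tcp_pos: [0.4356, -0.3389, 0.1329]
orientation: [-1.571, -0.005, 3.048]
wrist_force: [-9.6, 3.1, 9.8]
gripper_width: 0.0125
[ 0.48   1.587 -0.14 ]
clock: 74.18
tcp_pos: [0.4356, -0.3388, 0.1328]
orientation: [-1.571, -0.005, 2.97]
wrist_force: [-9.3, 3.2, 9.5]
gripper_width: 0.0123
[0.613 1.629 0.323]
clock: 74.42
tcp_pos: [0.4356, -0.3388, 0.1328]
orientation: [-1.57, -0.005, 2.896]
wrist_force: [-9.9, 1.3, 10.2]
gripper_width: 0.0125
[0.426 1.768 1.818]
```

The stop is felt: torque jumps and the yaw of 2.97 rad matches the locker's axis. Relax, release, retreat and look.

```bash
python3 -m inch '[0,0,0,0,-0.06,0,0, 0,0,0,0,0,0,0.6, 0,0,0,0,0,0,0.6, 0,0,0,0,0,0,0.6, 0,0,0,0,0,0,0.6, 0,-0.1,0,0,0,0,0.6, 0,-0.18,0,0,0,0,0.6, 0,-0.15,0,0,0,0,0.6]'
python3 -m inch '[0,0,-0.1,0,0,0,0.6, 0,0,-0.15,0,0,0,0.6, 0,0,-0.15,0,0,0,0.6, 0,0,-0.15,0,0,0,0.6, 0,0,-0.15,0,0,0,0.6, 0,0,-0.15,0,0,0,0.6, 0,0,-0.15,0,0,0,0.6, 0,0,-0.15,0,0,0,0.6, 0,0,0,0,0,0,0.6]'
python3 - <<'E'
from h import *
st(); b=snap('top','t6.png'); c=snap('scene','s6.png')
cv2.imwrite('pics/m12.png',np.hstack([cv2.resize(b['color'][110:310,270:470],(500,500)),cv2.resize(c['color'][70:250,180:330],(300,360))[:,:] if 0 else cv2.copyMakeBorder(cv2.resize(c['color'][70:250,190:310],(300,450)),0,50,0,0,0)])[:,:,::-1])
E
```

```text
clock: 75.42
tcp_pos: [0.4382, -0.3395, 0.2628]
orientation: [-1.571, -0.0, 2.939]
wrist_force: [1.0, -0.8, 0.1]
gripper_width: 0.0511
clock: 76.55
tcp_pos: [0.5043, -0.0191, 0.2612]
orientation: [-1.587, -0.001, 2.969]
wrist_force: [1.0, -0.4, 0.1]
gripper_width: 0.0512
{'clock': 76.55, 'tcp_pos': [0.504, -0.019, 0.261], 'orientation': [-1.587, -0.001, 2.969], 'wrist_force': [0.989, -0.365, 0.122], 'gripper_width': 0.051, 'joint_pos': [-0.174, 0.226, -0.051, 1.295, 0.016, 3.141]}
```

View pics/m12.png

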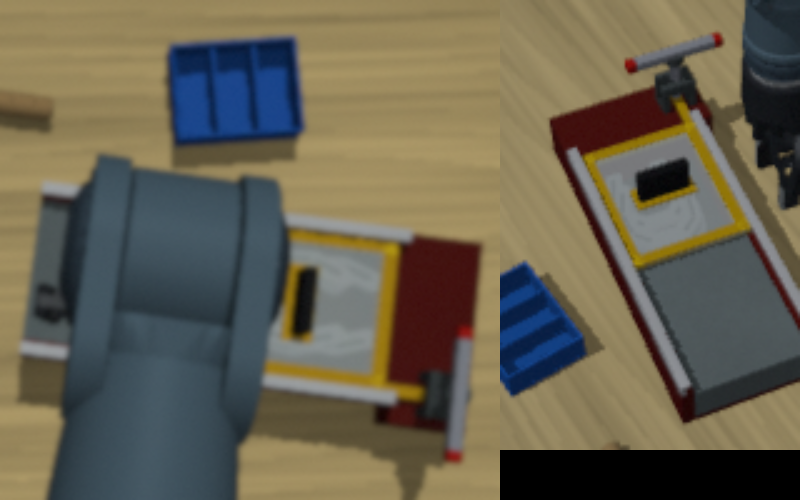

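The door is shut with the shoes visible beneath it. The T-bar (ends (467,332) and (453,456) in the crop) is parallel to the lock end, so it is home. The last joint sits at its range end, so I'll back it off before handing in.

```bash
python3 -m inch '[0,-0.05,0,0,-0.2,0,0.6, 0,0,0,0,-0.2,0,0.6, 0,0,0,0,-0.2,0,0.6, 0,0,0,0,0,0,0.6, 0,0,0,0,0,0,0.6]'
python3 -c "
from h import *
s=st();print(manip.close_job())"
```

```text
clock: 77.28
tcp_pos: [0.5039, -0.0213, 0.2762]
orientation: [-1.586, 0.006, -2.849]
wrist_force: [1.2, -0.5, 0.1]
gripper_width: 0.0512
{'clock': 77.275, 'tcp_pos': [0.504, -0.021, 0.276], 'orientation': [-1.586, 0.006, -2.849], 'wrist_force': [1.218, -0.469, 0.117], 'gripper_width': 0.051, 'joint_pos': [-0.178, 0.223, -0.016, 1.333, 0.016, 2.671]}
the job is handed in; nothing more can be done
None
```

The job is done and handed in at 77 s. I unscrewed the T-handle to about 8.4 rad, slid the door fully open (175 mm) and put all three horseshoes in the well. Then I slid the door shut to its stop and screwed the T-handle home. I didn't touch the hammer, nail tray or mug.

**Last checks:**
- The door handle came back to its starting position along the track to within a millimetre, pushing against the stop at about 22–26 N.
- The screw torque jumped at the home angle, and the last picture shows the bar parallel to the lock end.
- The shoes are visible under the shut door, and the gripper was clear of everything at hand-in.

**What wasn't perfect:**
- The second shoe landed about 25 mm nearer the lock end than I aimed. Its heels are on the well floor and its toe rests on the first shoe, and the door still closed over it.
- While retreating, the last joint read 3.141 rad, right at its stated 3.14 limit. I backed it off before handing in.

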